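# Power up the blood-sample centrifuge

### The job

Switch on the bench centrifuge with light fingertip presses, in this order: the red mains key on the switch box, then the blue key on the same box, then the green start key on the centrifuge; each key must end fully down, where it stays by itself. Press gently, leave the yellow and white keys up, do not push or lift the centrifuge, leave everything else on the bench where it stands, and move the hand clear at the end.

Things in the scene. Friction and masses are not known exactly. Their poses are not given: they have to be found in the camera images.
- switchbox: grey switch box with a black top plate, 120 (its x) x 300 (its y) x 45 mm high, fixed to the bench; origin at the centre of its underside, z up. Four round coloured keys stand in a row along its y axis, 68 mm apart, in any order of colours
- centrifuge: white bench centrifuge, 240 (its x) x 210 (its y) mm, flat deck 90 mm high, grey round lid rising to 134 mm; 3 kg, loose on rubber feet. Origin at the centre of its underside, x from its front (the robot's side) to its back. Its green start key is on the deck near the front edge, 92 mm in front of the origin; the lid's round edge begins 38 mm behind the key's centre
- red_top (a point): red round push-lock key, 32 mm across, on the switch box. Point: centre of the top of its cap, z up, moving with it; unpressed 75 mm above the bench. About 3 N moves the key, 10 mm down to its stop; it stays where it is left. The cap rides on a cushion spring (1 mm per 2.5 N, 6 mm at most) that gives first, gives again at the stop, and rises on release
- blue_top (a point): blue round push-lock key, 32 mm across, on the switch box. Point: centre of the top of its cap, z up, moving with it; unpressed 75 mm above the bench. About 3 N moves the key, 10 mm down to its stop; it stays where it is left. The cap rides on a cushion spring (1 mm per 2.5 N, 6 mm at most) that gives first, gives again at the stop, and rises on release
- yellow_top (a point): yellow round push-lock key, 32 mm across, on the switch box. Point: centre of the top of its cap, z up, moving with it; unpressed 75 mm above the bench. About 3 N moves the key, 10 mm down to its stop; it stays where it is left. The cap rides on a cushion spring (1 mm per 2.5 N, 6 mm at most) that gives first, gives again at the stop, and rises on release
- white_top (a point): white round push-lock key, 32 mm across, on the switch box. Point: centre of the top of its cap, z up, moving with it; unpressed 75 mm above the bench. About 3 N moves the key, 10 mm down to its stop; it stays where it is left. The cap rides on a cushion spring (1 mm per 2.5 N, 6 mm at most) that gives first, gives again at the stop, and rises on release
- start_top (a point): green round push-lock key, 32 mm across, on the front of the centrifuge's deck. Point: centre of the top of its cap, z up, moving with it; unpressed 120 mm above the bench. About 3 N moves the key, 10 mm down to its stop; it stays where it is left. The cap rides on a cushion spring (1 mm per 2.5 N, 6 mm at most) that gives first, gives again at the stop, and rises on release
- red (a joint): how far the red key is pressed: 0 = up (it may start up to 1 mm down), 0.010 m = fully down, on its stop; the cushion spring is not counted
- blue (a joint): how far the blue key is pressed: 0 = up (it may start up to 1 mm down), 0.010 m = fully down, on its stop; the cushion spring is not counted
- yellow (a joint): how far the yellow key is pressed: 0 = up (it may start up to 1 mm down), 0.010 m = fully down, on its stop; the cushion spring is not counted
- white (a joint): how far the white key is pressed: 0 = up (it may start up to 1 mm down), 0.010 m = fully down, on its stop; the cushion spring is not counted
- start (a joint): how far the green start key is pressed: 0 = up (it may start up to 1 mm down), 0.010 m = fully down, on its stop; the cushion spring is not counted
- jar_a: cotton jar: glass, yellow screw lid, 88 mm diameter, 107 mm tall, standing loose at the near right of the bench, on the robot's side of the switch box; origin at the centre of its underside
- jar_b: a second cotton jar, same as jar_a, standing loose towards the far side; origin at the centre of its underside
- vial: small amber glass jar with black cap, 32 mm diameter, 55 mm tall, standing loose on the robot's side of the centrifuge, in front of its green key; origin at the centre of its underside
- peroxide: green glass bottle with white cap, 54 mm diameter, 115 mm tall, standing loose close behind the switch box (on its side away from the robot); origin at the centre of its underside
- sprayer: clear spray bottle with black trigger head, 74 mm diameter, 199 mm tall, standing loose to the right; origin at the centre of its underside
- stapler: black stapler lying on the bench, 150 x 38 x 56 mm, on the left, on the robot's side of the centrifuge and of the small amber jar; origin at the centre of its underside

How it is judged:
By the outcome, as a careful person would: the job done as asked, in the order asked, and still so for the second after the job is handed in, with the robot touching nothing.
It also fails if it takes over 48 s, if anything falls off the work surface, if the arm or the gripper's body presses on something with over 40 N, if the wrist force passes 120 N, or if a joint passes its speed limit or range.

### The arm

A 6-joint arm with a two-finger parallel gripper is mounted at the origin on the work surface. World frame = base frame: x ahead of the robot, y to its left, z up, the work surface at z = 0. Lengths are in mm, angles in rad, forces in N, time in s.
With the tool pointing down it reaches from about 350 to 975 mm from the base axis. Payload 17.4 kg.
Tool frame: the origin (TCP) lies midway between the tips of the shut fingers; the grasp point (between the pads) lies grip_depth behind it (grip_depth is the distance from the TCP to the grasp point, in mm); z points along the fingers, y is the line along which they close (so a half turn about z gives the same grasp; the last joint's range is limited). The gripper opens to 85 mm and grips with 20 to 120 N. Pads are 22 mm wide; open, the fingers measure 114 mm over their backs; the gripper's body (76 mm by 85 mm) begins 54 mm behind the grasp point. The pads swing forward as they close: fully open they stand 13 mm farther back than shut.
Start: joints at [1.245, 0.116, 1.442, -0, 1.584, -0.038], TCP at [191.602, 647.241, 231.303] pointing down, gripper open.
Joint ranges: [-2.83, 2.83], [-0.83, 2.19], [0.07, 2.5], [-1.14, 4.28], [0.01, 3], [-2.97, 2.97]. Speed limits (rad/s): [1.89, 1.89, 2.22, 3.14, 3.14, 3.14].

### API

Orientations are given as a rotation vector (axis times angle).
In Python, from rig import observe, capture, camera_model, finish_job, spot_in, masks_of, grip_depth gives the robot as it stands. The module is installed in compiled form; this text tells all that it offers.
- The arm moves only by the tool send_rows, never from a script. Its arguments are lists of equal length, an entry for each row: "offset": the shift along the tool's x, y, z as a fraction of full scale, a list of three; "yaw": the turn about the tool's z as a fraction of full scale. In form: {"offset": [[x, y, z], ...], "yaw": [yaw, ...]}. A call has 1 to 5 rows; each row shifts and turns the commanded pose from where the row before left it, along the tool's axes as they then stand; what a row does not reach is not made up. Full scale, the value 1, is 0.02 m for a shift and 8 degrees for a turn. A row lasts 1/10 s, in which the tool goes at most 50 mm and 8.59 degrees, less where a joint would pass 70% of its speed; a pose out of reach is approached as far as the arm can. A call with a number of a shift or a turn outside -1 to 1 is refused whole. A call with a gripper value outside its range is refused whole. "jaw" is the closure, from -1 (fully open) to 1 (shut), set as the call begins (left out, the last holds). The fingers move at their own pace and stop on an object; the grip force is fixed at half the most. Time passes only in rows, so rows that do not move let the fingers close. It gives the time, the measured TCP pose, the force, the opening and the grip force at its end, in the units of the state.
- observe(): the state, without advancing time (a new reading comes with each control period).
- capture(name): name is "side" or "top"; returns (picture, depth): 400x640x3 uint8, red, green, blue; 400x640 float32, mm along the optical axis (not along the pixel's ray), 0 where there is no reading.
- camera_model(name): a dict with "fov_y" (degrees; the focal length in pixels is half the picture's height over the tangent of half this angle, whatever the lens; pixels are square), "cx", "cy" (the principal point, pixels), "rvec" (rotation vector, rad) and "tvec" (3), from world to camera coordinates, as OpenCV has them. Camera axes: x right, y down, z forward; pixel columns grow to the right and rows downward; lengths in mm; the calibration is good to about 2 mm. A picture is of the moment at which its call begins. camera_model takes no time and is no camera call.
- finish_job(): hands the job in; it is judged then, once.
Trained networks look in the newest picture that a camera, given by its name, has taken for a name from the list of things; names that differ only in an ending like _2 or _b are one class to them, and where a whole thing is asked for, a point or a joint stands for the part that bears it (a point fixed in the world has none). Each returns a list of dicts, best first, with "score" (0 to 1); they miss things now and then, are a little off and sometimes report something else, mostly with a low value. They report only what shows in the picture. A call takes as long as a camera call.
- spot_in(thing, camera): "bbox" ([left, top, width, height] in pixels, round what is visible of it).
- masks_of(thing, camera): "region" (400x640 bool, what is visible of it) and "bbox" ([left, top, width, height] in pixels, round what is visible of it).
The state is a dict: "time_s": time; "joints": joint angles; "qvel": joint speeds; "effort": joint torques, N m; "eef_pos": TCP position; "eef_rot": TCP orientation; "contact_force": force on the tool from outside, world axes, zero at the start; "moment": the same for the moment, N m; "opening": opening from 0.0 (shut) to 1.0 (fully open); "finger_force": force on a finger pad.
Only numpy, scipy, OpenCV 4.12 (cv2) and the standard library are available. Lean on these libraries where they do the work, as an engineer would, in place of code of your own. Each camera call takes 0.05 s, during which the arm holds its last target. There are 200 camera calls.

## Working session

There is one attempt and no reset: what is moved stays moved. The work goes in short steps, Python scripts to look and compute and a tool call to move; the robot and the scene stay as the last step left them, time stands still between calls to the robot, and variables do not carry over. Pictures are saved under pics/ and viewed, at most 10 in all, crops included, and the job is handed in when it is done.

Besides the shell and the picture viewer there is one more tool, called after "Emit:" as a command line: name --pt "numbers of a row" for each row, then --argument value for the rest. send_rows: Moves the arm, as the interface text tells. Its arguments: {"type":"object","properties":{"offset":{"type":"array","items":{"type":"array","items":{"type":"number"}}},"yaw":{"type":"array","items":{"type":"number"}},"jaw":{"type":"number"}},"required":["offset","yaw"]}

```bash
mkdir -p pics; cat > h.py <<'E'
import numpy as np, cv2
from rig import *
def unproj(cam,depth,us,vs):
    m=camera_model(cam);f=200/np.tan(np.radians(m["fov_y"]/2))
    d=depth[vs,us];p=np.stack([(us-m["cx"])/f*d,(vs-m["cy"])/f*d,d],1)
    R=cv2.Rodrigues(np.array(m["rvec"],float))[0]
    return ((p-np.array(m["tvec"]))@R)[d>0]
E
python3 - <<'E'
from h import *
s=observe();print(s["time_s"],s["eef_pos"],s["eef_rot"],grip_depth)
for c in("top","side"):
    im,d=capture(c);cv2.imwrite(f"pics/{c}0.png",im[...,::-1]);np.save(c+"_d.npy",d)
    m=camera_model(c);R=cv2.Rodrigues(np.array(m["rvec"],float))[0];print(c,-R.T@np.array(m["tvec"]))
    for n in("red_top","blue_top","yellow_top","white_top","start_top"):
        for r in masks_of(n,c)[:2]:
            vs,us=np.nonzero(r["region"]);P=unproj(c,d,us,vs)
            if len(P): 
                T=P[P[:,2]>np.percentile(P[:,2],90)-6];print(c,n,round(r["score"],2),r["bbox"],len(P),((T.min(0)+T.max(0))/2).round(),np.median(T,0).round(1))
E
```

```text
0.0 [191.52477953 647.06129604 230.53909848] [-4.50466775e-01 -3.10888872e+00  1.84140311e-03] 18.700000000000003
top [ 308.24440146 -127.02739583 1597.98023816]
top red_top 0.66 [326.9, 190.7, 10.0, 9.3] 60 [ 570. -194.   76.] [ 570.  -195.5   75.5]
top blue_top 0.54 [281.5, 182.7, 10.2, 9.1] 59 [596. -62.  77.] [596.8 -61.6  74.9]
top blue_top 0.45 [184.6, 194.1, 9.6, 13.1] 100 [543. 231. 121.] [540.9 230.6 120.3]
top yellow_top 0.52 [152.2, 136.7, 77.4, 82.3] 5689 [628. 235. 133.] [662.8 235.2 129.5]
top yellow_top 0.3 [272.0, 165.1, 100.3, 59.1] 3360 [ 578. -162.   61.] [ 575.4 -164.8   48.2]
side [  91.76388024 -971.87431214  912.58440238]
side red_top 0.51 [331.5, 215.4, 9.9, 9.0] 102 [ 569. -196.   76.] [ 568.8 -195.7   75.3]
side blue_top 0.7 [312.5, 181.8, 10.1, 10.3] 119 [595. -59.  76.] [594.8 -62.9  75.5]
side yellow_top 0.62 [251.0, 125.0, 13.3, 8.3] 99 [543. 230. 120.] [541.5 230.3 119.5]
side yellow_top 0.47 [320.2, 201.5, 11.5, 6.3] 90 [ 581. -129.   76.] [ 581.2 -130.9   75.2]
side white_top 0.43 [337.2, 231.0, 13.0, 12.8] 152 [ 557. -263.   75.] [ 557.2 -263.4   75.4]
side start_top 0.63 [366.1, 142.3, 27.7, 47.2] 1157 [777. -71. 111.] [810.3 -41.7 108.3]
```

```bash
python3 - <<'E'
import cv2,numpy as np
a=cv2.imread("pics/top0.png");b=cv2.imread("pics/side0.png")
A=cv2.resize(a[110:290,110:430],(800,450),interpolation=3);cv2.imwrite("pics/topc.png",A)
B=cv2.resize(b[90:290,170:450],(800,571),interpolation=3);cv2.imwrite("pics/sidec.png",B)
E
```

```text
(no output)
```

View pics/topc.png

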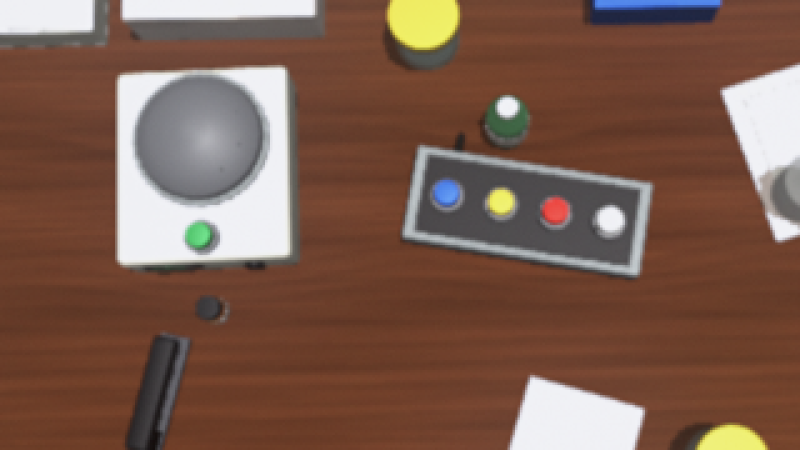

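View pics/sidec.png

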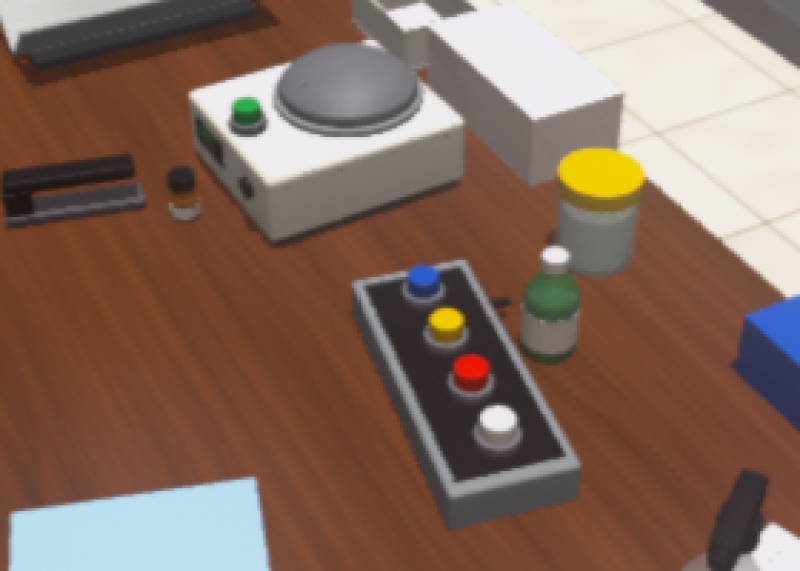

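The top crop shows blue, yellow, red and white left to right at (446,193), (501,203), (555,212) and (610,221), with the green key at (200,236). The side crop agrees. Of the network reports, the geometry supports red (570,-195), blue (596,-62) and green (542,230). The 68 mm spacing and the key heights also fit.

I'll shut the jaws, square up the yaw, then travel to red.

Emit:
send_rows --pt "0 0 0" --pt "0 0 0" --pt "0 0 0" --yaw '[-0.7, -0.7, -0.66]' --jaw 1

```text
time_s: 0.9
eef_pos: [191.6, 647.2, 231.3]
eef_rot: [0.006, -3.142, 0.0]
contact_force: [-0.0, -0.5, -0.4]
opening: 0.512
finger_force: 0.0
```

Emit:
send_rows --pt "-0.45 -1 0" --pt "-0.45 -1 0" --pt "-0.45 -1 0" --pt "-0.45 -1 0" --pt "-0.45 -1 0" --yaw '[0, 0, 0, 0, 0]'

```text
time_s: 1.4
eef_pos: [236.9, 546.4, 231.4]
eef_rot: [0.0, 3.141, 0.0]
contact_force: [0.4, 0.7, 0.7]
opening: 0.001
finger_force: 0.0
```

Emit:
send_rows --pt "-0.45 -1 0" --pt "-0.45 -1 0" --pt "-0.45 -1 0" --pt "-0.45 -1 0" --pt "-0.45 -1 0" --yaw '[0, 0, 0, 0, 0]'

```text
time_s: 1.9
eef_pos: [281.8, 446.4, 231.4]
eef_rot: [0.0, 3.141, 0.0]
contact_force: [-0.8, 0.8, 0.7]
opening: -0.005
finger_force: 0.0
```

Emit:
send_rows --pt "-0.45 -1 0" --pt "-0.45 -1 0" --pt "-0.45 -1 0" --pt "-0.45 -1 0" --pt "-0.45 -1 0" --yaw '[0, 0, 0, 0, 0]'

```text
time_s: 2.4
eef_pos: [326.8, 346.4, 231.4]
eef_rot: [0.0, 3.141, 0.0]
contact_force: [0.5, -0.6, 1.0]
opening: 0.0
finger_force: 0.0
```

Emit:
send_rows --pt "-0.45 -1 0" --pt "-0.45 -1 0" --pt "-0.45 -1 0" --pt "-0.45 -1 0" --pt "-0.45 -1 0" --yaw '[0, 0, 0, 0, 0]'

```text
time_s: 2.9
eef_pos: [371.7, 246.4, 231.5]
eef_rot: [0.0, 3.141, 0.0]
contact_force: [-1.1, 0.9, 0.0]
opening: -0.002
finger_force: 0.0
```

Emit:
send_rows --pt "-0.45 -1 0" --pt "-0.45 -1 0" --pt "-0.45 -1 0" --pt "-0.45 -1 0" --pt "-0.45 -1 0" --yaw '[0, 0, 0, 0, 0]'

```text
time_s: 3.4
eef_pos: [416.8, 146.3, 231.5]
eef_rot: [0.0, 3.141, 0.0]
contact_force: [0.3, 0.7, 0.7]
opening: -0.001
finger_force: 0.0
```

Emit:
send_rows --pt "-0.45 -1 0" --pt "-0.45 -1 0" --pt "-0.45 -1 0" --pt "-0.45 -1 0" --pt "-0.45 -1 0" --yaw '[0, 0, 0, 0, 0]'

```text
time_s: 3.9
eef_pos: [461.8, 46.3, 231.5]
eef_rot: [0.0, 3.141, -0.0]
contact_force: [-0.6, -0.2, 0.4]
opening: 0.002
finger_force: 0.0
```

Emit:
send_rows --pt "-0.45 -1 0" --pt "-0.45 -1 0" --pt "-0.45 -1 0" --pt "-0.45 -1 0" --pt "-0.45 -1 0" --yaw '[0, 0, 0, 0, 0]'

```text
time_s: 4.4
eef_pos: [506.8, -53.7, 231.5]
eef_rot: [0.0, 3.141, -0.0]
contact_force: [0.4, -0.3, -0.5]
opening: 0.0
finger_force: 0.0
```

Emit:
send_rows --pt "-0.45 -1 0" --pt "-0.45 -1 0" --pt "-0.45 -1 0" --pt "-0.45 -1 0" --pt "-0.45 -1 0" --yaw '[0, 0, 0, 0, 0]'

```text
time_s: 4.9
eef_pos: [551.8, -153.7, 231.4]
eef_rot: [0.0, 3.141, -0.0]
contact_force: [0.6, -0.3, -0.1]
opening: 0.005
finger_force: 0.0
```

Emit:
send_rows --pt "-0.3 -0.7 0" --pt "-0.3 -0.7 0" --pt "-0.31 -0.69 0" --pt "0 0 1" --pt "0 0 1" --yaw '[0, 0, 0, 0, 0]'

```text
time_s: 5.4
eef_pos: [570.1, -195.3, 191.2]
eef_rot: [0.001, 3.141, -0.001]
contact_force: [0.5, 1.1, -0.2]
opening: -0.0
finger_force: 0.0
```

Emit:
send_rows --pt "0 0 1" --pt "0 0 1" --pt "0 0 1" --pt "0 0 1" --pt "0 0 0.6" --yaw '[0, 0, 0, 0, 0]'

```text
time_s: 5.9
eef_pos: [569.4, -194.6, 97.7]
eef_rot: [-0.0, -3.14, -0.001]
contact_force: [0.2, 0.7, -0.7]
opening: -0.003
finger_force: 0.0
```

Emit:
send_rows --pt "0 0 0.3" --pt "0 0 0.1" --pt "0 0 0.1" --pt "0 0 0" --yaw '[0, 0, 0, 0]'

```text
time_s: 6.3
eef_pos: [569.9, -194.7, 89.9]
eef_rot: [0.0, 3.141, -0.0]
contact_force: [0.4, 0.7, -0.7]
opening: 0.001
finger_force: 0.0
```

```bash
python3 - <<'E'
from h import *
o=[]
for c,(x,y) in(("top",(270,150)),("side",(270,140))):
    im,d=capture(c);o.append(cv2.resize(im[y:y+110,x:x+110,::-1],(400,400),interpolation=3))
cv2.imwrite("pics/red1.png",np.hstack(o))
E
```

```text
(no output)
```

View pics/red1.png

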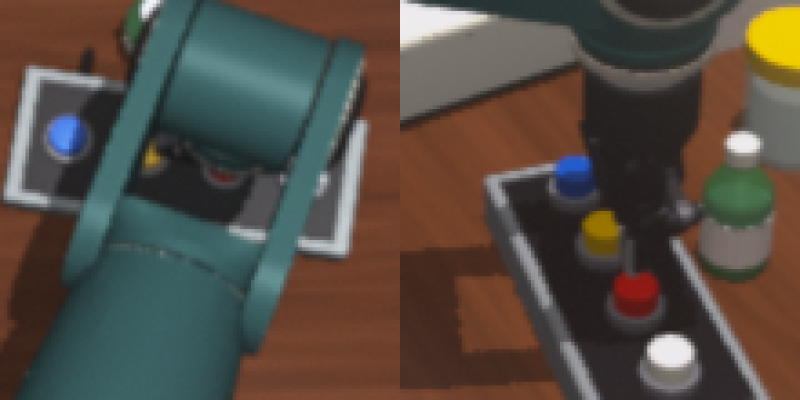

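```bash
python3 - <<'E'
from h import *
im,d=capture("side")
r=masks_of("peroxide","side")[0];vs,us=np.nonzero(r["region"]);P=unproj("side",d,us,vs);print(r["score"],r["bbox"],np.percentile(P,[3,50,97],axis=0).round())
vs,us=np.mgrid[140:225,270:380];vs=vs.ravel();us=us.ravel();P=unproj("side",d,us,vs)
G=P[(abs(P[:,0]-570)<75)&(abs(P[:,1]+195)<90)&(P[:,2]>85)&(P[:,2]<200)&~((P[:,0]>615)&(P[:,1]>-175)&(P[:,2]<122))]
for z in range(85,200,10):
    Q=G[(G[:,2]>=z)&(G[:,2]<z+10)]
    if len(Q):print(z,len(Q),Q[:,:2].min(0).round(),Q[:,:2].max(0).round())
E
```

```text
0.83 [352.0, 174.9, 20.4, 43.1] [[ 665. -164.    7.]
 [ 682. -151.   65.]
 [ 711. -124.  116.]]
85 5 [ 562. -202.] [ 574. -198.]
95 19 [ 558. -208.] [ 577. -189.]
105 37 [ 559. -210.] [ 577. -189.]
115 23 [ 558. -208.] [ 575. -188.]
125 12 [ 557. -212.] [ 563. -165.]
135 61 [ 555. -228.] [ 578. -161.]
145 44 [ 555. -236.] [ 579. -149.]
155 78 [ 552. -244.] [ 579. -145.]
165 72 [ 552. -252.] [ 577. -136.]
175 118 [ 552. -258.] [ 583. -135.]
185 93 [ 549. -257.] [ 581. -142.]
195 47 [ 550. -243.] [ 577. -183.]
```

Emit:
send_rows --pt "0 0 0.2" --pt "0 0 0.2" --pt "0 0 0.15" --pt "0 0 0.15" --pt "0 0 0" --yaw '[0, 0, 0, 0, 0]'

```text
time_s: 7.0
eef_pos: [569.5, -194.6, 74.7]
eef_rot: [-0.0, -3.141, -0.0]
contact_force: [0.4, 0.6, 0.8]
opening: 0.002
finger_force: 0.0
```

Emit:
send_rows --pt "0 0 0.1" --pt "0 0 0.1" --pt "0 0 0.1" --pt "0 0 0" --yaw '[0, 0, 0, 0]'

```text
time_s: 7.4
eef_pos: [569.7, -194.6, 69.2]
eef_rot: [0.0, 3.141, -0.0]
contact_force: [-0.2, 1.2, 1.8]
opening: -0.003
finger_force: 1.2
```

Emit:
send_rows --pt "0 0 0.1" --pt "0 0 0.1" --pt "0 0 0" --yaw '[0, 0, 0]'

```text
time_s: 7.7
eef_pos: [569.7, -194.6, 65.1]
eef_rot: [0.0, 3.141, -0.0]
contact_force: [-0.4, 0.2, 2.6]
opening: -0.002
finger_force: 1.2
```

Emit:
send_rows --pt "0 0 0.05" --pt "0 0 0.05" --pt "0 0 0" --yaw '[0, 0, 0]'

```text
time_s: 8.0
eef_pos: [569.7, -194.7, 63.3]
eef_rot: [0.0, 3.141, -0.0]
contact_force: [-0.2, 0.4, 3.8]
opening: 0.001
finger_force: 2.1
```

Emit:
send_rows --pt "0 0 0.05" --pt "0 0 0.03" --pt "0 0 0" --pt "0 0 0" --yaw '[0, 0, 0, 0]'

```text
time_s: 8.4
eef_pos: [569.8, -194.7, 62.1]
eef_rot: [0.0, 3.141, -0.0]
contact_force: [-1.6, 0.5, 7.8]
opening: 0.004
finger_force: 3.5
```

Emit:
send_rows --pt "0 0 -0.5" --pt "0 0 -1" --pt "0 0 -1" --pt "0 0 -0.5" --pt "0 0 0" --yaw '[0, 0, 0, 0, 0]'

```text
time_s: 8.9
eef_pos: [570.1, -194.8, 123.2]
eef_rot: [0.0, 3.14, -0.001]
contact_force: [-1.1, -0.1, 0.0]
opening: 0.004
finger_force: 0.0
```

Emit:
send_rows --pt "-0.18 0.9 0" --pt "-0.19 0.95 0" --pt "-0.19 0.95 0" --pt "-0.19 0.95 0" --pt "-0.19 0.95 0" --yaw '[0, 0, 0, 0, 0]'

```text
time_s: 9.4
eef_pos: [588.1, -99.8, 120.4]
eef_rot: [-0.0, -3.14, -0.0]
contact_force: [0.5, 0.1, 0.6]
opening: -0.003
finger_force: 0.0
```

Emit:
send_rows --pt "-0.19 0.95 0" --pt "-0.18 0.97 0" --pt "0 0 0.7" --pt "0 0 0.7" --pt "0 0 0" --yaw '[0, 0, 0, 0, 0]'

```text
time_s: 9.9
eef_pos: [594.3, -62.6, 90.1]
eef_rot: [-0.001, -3.137, -0.001]
contact_force: [0.3, -0.2, -0.5]
opening: -0.004
finger_force: 0.0
```

```bash
python3 - <<'E'
from h import *
im,d=capture("side");x,y=260,130
cv2.imwrite("pics/blue1.png",cv2.resize(im[y:y+120,x:x+120,::-1],(500,500),interpolation=3))
for n in("red_top","blue_top","yellow_top","white_top"):
    for r in masks_of(n,"side")[:1]:
        vs,us=np.nonzero(r["region"]);P=unproj("side",d,us,vs);T=P[P[:,2]>np.percentile(P[:,2],90)-6]
        print(n,round(r["score"],2),((T.min(0)+T.max(0))/2).round(),np.median(T,0).round(1))
E
```

```text
red_top 0.58 [ 570. -194.   66.] [ 569.9 -194.9   65.7]
white_top 0.6 [ 558. -263.   76.] [ 557.1 -262.2   75.7]
```

View pics/blue1.png

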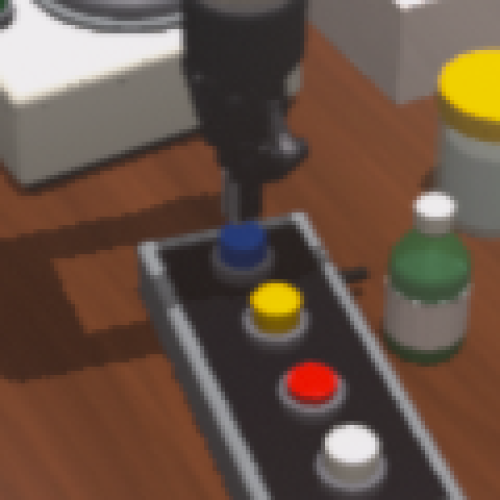

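Red is flush: its top is at 65.7 against 75.7 for white. The fingertip is directly above blue at (240,215), so I'll press blue the same way.

Emit:
send_rows --pt "0 0 0.2" --pt "0 0 0.2" --pt "0 0 0.15" --pt "0 0 0.15" --pt "0 0 0" --yaw '[0, 0, 0, 0, 0]'

```text
time_s: 10.65
eef_pos: [595.7, -62.2, 79.1]
eef_rot: [-0.0, -3.141, -0.0]
contact_force: [0.5, -0.8, -1.1]
opening: -0.0
finger_force: 0.0
```

Emit:
send_rows --pt "0 0 0.1" --pt "0 0 0.1" --pt "0 0 0.1" --pt "0 0 0.1" --pt "0 0 0" --yaw '[0, 0, 0, 0, 0]'

```text
time_s: 11.15
eef_pos: [596.0, -62.2, 71.7]
eef_rot: [0.0, 3.141, -0.0]
contact_force: [-0.1, -0.4, 2.3]
opening: 0.002
finger_force: 1.1
```

Emit:
send_rows --pt "0 0 0.08" --pt "0 0 0.05" --pt "0 0 0" --pt "0 0 0" --yaw '[0, 0, 0, 0]'

```text
time_s: 11.55
eef_pos: [595.9, -62.2, 69.1]
eef_rot: [0.0, 3.141, 0.0]
contact_force: [0.8, -0.4, 2.4]
opening: 0.001
finger_force: 1.1
```

Another 5 mm, then slower to about 62.

Emit:
send_rows --pt "0 0 0.1" --pt "0 0 0.1" --pt "0 0 0.05" --pt "0 0 0" --yaw '[0, 0, 0, 0]'

```text
time_s: 11.95
eef_pos: [595.9, -62.2, 63.9]
eef_rot: [-0.0, -3.142, 0.0]
contact_force: [0.1, 0.4, 2.6]
opening: 0.002
finger_force: 1.3
```

Emit:
send_rows --pt "0 0 0.05" --pt "0 0 0.05" --pt "0 0 0" --pt "0 0 0" --yaw '[0, 0, 0, 0]'

```text
time_s: 12.35
eef_pos: [596.0, -62.2, 62.4]
eef_rot: [0.0, 3.141, -0.0]
contact_force: [-0.5, 0.6, 6.2]
opening: -0.002
finger_force: 3.2
```

Emit:
send_rows --pt "0 0 -0.5" --pt "0 0 -1" --pt "0 0 -1" --pt "0 0 -1" --pt "0 0 -1" --yaw '[0, 0, 0, 0, 0]'

```text
time_s: 12.85
eef_pos: [595.7, -62.2, 153.2]
eef_rot: [-0.0, -3.141, 0.0]
contact_force: [1.0, -0.7, 0.2]
opening: 0.0
finger_force: 0.0
```

Emit:
send_rows --pt "0 0 -1" --pt "0 0 -0.5" --pt "0 0 -0.4" --pt "0 0.25 0" --pt "0 0.5 0" --yaw '[0, 0, 0, 0, 0]'

```text
time_s: 13.35
eef_pos: [595.6, -47.0, 189.3]
eef_rot: [-0.001, -3.141, -0.0]
contact_force: [0.0, 0.8, 0.0]
opening: -0.001
finger_force: 0.0
```

Emit:
send_rows --pt "0.2 1 0" --pt "0.2 1 0" --pt "0.2 1 0" --pt "0.2 1 0" --pt "0.2 1 0" --yaw '[0, 0, 0, 0, 0]'

```text
time_s: 13.85
eef_pos: [575.2, 54.3, 188.9]
eef_rot: [0.0, -3.14, -0.0]
contact_force: [-0.0, -0.3, -0.2]
opening: -0.001
finger_force: 0.0
```

Emit:
send_rows --pt "0.2 1 0" --pt "0.2 1 0" --pt "0.2 1 0" --pt "0.2 1 0" --pt "0.2 1 0" --yaw '[0, 0, 0, 0, 0]'

```text
time_s: 14.35
eef_pos: [555.1, 154.2, 189.0]
eef_rot: [0.0, -3.14, 0.0]
contact_force: [0.3, -0.2, 0.1]
opening: 0.003
finger_force: 0.0
```

Emit:
send_rows --pt "0.2 1 0" --pt "0.2 1 0" --pt "0.2 1 0" --pt "0.1 0.88 0" --pt "0 0 0" --yaw '[0, 0, 0, 0, 0]'

```text
time_s: 14.85
eef_pos: [541.2, 232.4, 189.3]
eef_rot: [0.003, -3.14, -0.0]
contact_force: [0.4, 0.5, -0.8]
opening: -0.002
finger_force: 0.0
```

```bash
python3 - <<'E'
from h import *
for c in("side","top"):
  im,d=capture(c)
  for n in("red_top","blue_top","yellow_top","white_top","start_top"):
    for r in masks_of(n,c)[:2]:
        vs,us=np.nonzero(r["region"]);P=unproj(c,d,us,vs);T=P[P[:,2]>np.percentile(P[:,2],90)-6]
        print(c,n,round(r["score"],2),((T.min(0)+T.max(0))/2).round(),np.median(T,0).round(1))
print(observe()["eef_pos"])
E
```

```text
side red_top 0.59 [ 569. -195.   66.] [ 570.3 -195.6   65.7]
side blue_top 0.55 [595. -62.  66.] [593.5 -61.5  66.2]
side yellow_top 0.53 [ 582. -127.   75.] [ 582.4 -129.3   75. ]
side white_top 0.74 [ 557. -263.   75.] [ 555.7 -263.9   75. ]
side start_top 0.62 [ 569. -196.   66.] [ 570.2 -195.7   65.6]
top blue_top 0.39 [597. -61.  68.] [596.1 -61.   66.4]
top yellow_top 0.58 [ 558. -262.   77.] [ 558.8 -260.5   75.7]
top yellow_top 0.45 [ 582. -127.   78.] [ 583.9 -125.8   77.1]
top white_top 0.57 [ 692. -138.  117.] [ 692.9 -137.   115.5]
top white_top 0.43 [ 558. -260.   78.] [ 558.7 -261.5   75.7]
[542.0050809  230.19537032 190.15501603]
```

Blue is down at about 66 and yellow and white are still up. The tool is over green at (542,230), so I'll descend.

Emit:
send_rows --pt "0 0 0.7" --pt "0 0 0.8" --pt "0 0 0.8" --pt "0 0 0.5" --pt "0 0 0" --yaw '[0, 0, 0, 0, 0]'

```text
time_s: 15.95
eef_pos: [541.1, 230.1, 131.7]
eef_rot: [-0.0, -3.139, 0.002]
contact_force: [0.1, 0.8, 0.0]
opening: 0.001
finger_force: 0.0
```

```bash
python3 - <<'E'
from h import *
im,d=capture("side");x,y=200,70
cv2.imwrite("pics/green1.png",cv2.resize(im[y:y+110,x:x+130,::-1],(650,550),interpolation=3))
print(observe()["eef_pos"])
E
```

```text
[541.61263801 230.26652884 133.11494417]
```

View pics/green1.png

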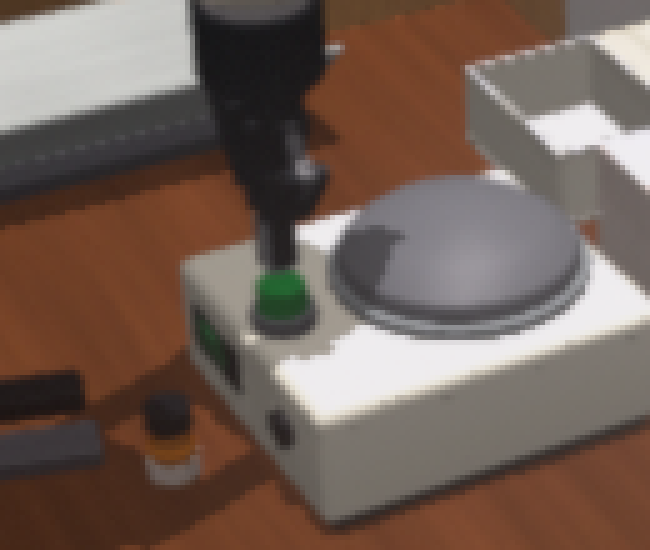

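The fingertip is centred above the green key at (280,275) and clear of the lid. I'll press green.

Emit:
send_rows --pt "0 0 0.2" --pt "0 0 0.2" --pt "0 0 0.15" --pt "0 0 0.1" --pt "0 0 0" --yaw '[0, 0, 0, 0, 0]'

```text
time_s: 16.5
eef_pos: [541.9, 230.3, 120.8]
eef_rot: [-0.0, -3.141, 0.0]
contact_force: [-0.2, 0.3, 1.0]
opening: 0.003
finger_force: 0.0
```

Emit:
send_rows --pt "0 0 0.1" --pt "0 0 0.1" --pt "0 0 0.1" --pt "0 0 0.1" --pt "0 0 0" --yaw '[0, 0, 0, 0, 0]'

```text
time_s: 17.0
eef_pos: [542.0, 230.4, 113.0]
eef_rot: [0.0, 3.141, 0.0]
contact_force: [1.1, 0.7, 3.7]
opening: -0.001
finger_force: 1.2
```

Emit:
send_rows --pt "0 0 0.1" --pt "0 0 0.08" --pt "0 0 0" --pt "0 0 0" --yaw '[0, 0, 0, 0]'

```text
time_s: 17.4
eef_pos: [542.0, 230.4, 109.5]
eef_rot: [0.0, 3.142, 0.0]
contact_force: [1.1, 0.9, 2.1]
opening: 0.001
finger_force: 1.0
```

Emit:
send_rows --pt "0 0 0.05" --pt "0 0 0.05" --pt "0 0 0" --pt "0 0 0" --yaw '[0, 0, 0, 0]'

```text
time_s: 17.8
eef_pos: [542.0, 230.4, 107.8]
eef_rot: [0.0, 3.141, 0.0]
contact_force: [-0.0, 0.0, 5.8]
opening: -0.001
finger_force: 2.8
```

Emit:
send_rows --pt "0 0 0.02" --pt "0 0 0" --pt "0 0 -0.3" --pt "0 0 -0.7" --pt "0 0 -1" --yaw '[0, 0, 0, 0, 0]'

```text
time_s: 18.3
eef_pos: [541.4, 230.2, 147.3]
eef_rot: [-0.0, -3.14, 0.001]
contact_force: [0.2, 1.2, -0.1]
opening: 0.002
finger_force: 0.0
```

Emit:
send_rows --pt "0 0 -1" --pt "0 0 -1" --pt "0 0 -1" --pt "0 0 -1" --pt "0 0 -0.5" --yaw '[0, 0, 0, 0, 0]'

```text
time_s: 18.8
eef_pos: [542.1, 230.5, 239.7]
eef_rot: [0.0, 3.14, 0.001]
contact_force: [0.1, 0.1, -0.3]
opening: -0.0
finger_force: 0.0
```

Emit:
send_rows --pt "0.5 0.7 0" --pt "0.5 1 0" --pt "0.5 1 0" --pt "0.5 1 0" --pt "0.5 1 0" --yaw '[0, 0, 0, 0, 0]'

```text
time_s: 19.3
eef_pos: [490.5, 325.6, 236.2]
eef_rot: [0.0, -3.14, 0.001]
contact_force: [0.3, 0.7, -0.3]
opening: 0.002
finger_force: 0.0
```

Emit:
send_rows --pt "0.5 1 0" --pt "0.5 1 0" --pt "0.5 1 0" --pt "0.5 1 0" --pt "0.5 1 0" --yaw '[0, 0, 0, 0, 0]'

```text
time_s: 19.8
eef_pos: [440.4, 425.5, 236.1]
eef_rot: [0.0, -3.14, 0.001]
contact_force: [-0.4, -0.2, -0.6]
opening: -0.0
finger_force: 0.0
```

Emit:
send_rows --pt "0.5 1 0" --pt "0.5 1 0" --pt "0.5 0.7 0" --pt "0.2 0.3 0" --pt "0 0 0" --yaw '[0, 0, 0, 0, 0]'

```text
time_s: 20.3
eef_pos: [407.2, 484.9, 236.7]
eef_rot: [0.002, -3.141, 0.001]
contact_force: [0.4, 0.2, 0.2]
opening: 0.003
finger_force: 0.0
```

```bash
python3 - <<'E'
from h import *
o=[]
for c,(a,b) in(("side",(170,90)),("top",(110,110))):
  im,d=capture(c);o.append(cv2.resize(im[b:b+200,a:a+280,::-1],(400,286),interpolation=3))
  d0=np.load(c+"_d.npy")
  for n,(X,Y,Z) in dict(red=(570,-195.3,65),blue=(596,-62,65),yellow=(582,-129.5,75),white=(557,-263,75),start=(542,230.4,110)).items():
    m=camera_model(c);f=200/np.tan(np.radians(m["fov_y"]/2))
    R=cv2.Rodrigues(np.array(m["rvec"],float))[0];p=R@np.array([X,Y,Z])+np.array(m["tvec"])
    u,v=int(round(f*p[0]/p[2]+m["cx"])),int(round(f*p[1]/p[2]+m["cy"]))
    vs,us=[g.ravel() for g in np.mgrid[v-1:v+2,u-1:u+2]]
    print(c,n,np.median(unproj(c,d0,us,vs)[:,2]).round(1),"->",np.median(unproj(c,d,us,vs)[:,2]).round(1))
cv2.imwrite("pics/end.png",np.hstack(o));print(observe()["eef_pos"],observe()["time_s"])
E
```

```text
side red 75.8 -> 67.4
side blue 75.3 -> 66.3
side yellow 75.9 -> 75.5
side white 74.4 -> 75.6
side start 118.3 -> 111.5
top red 74.4 -> 63.6
top blue 76.1 -> 63.6
top yellow 73.9 -> 72.7
top white 75.9 -> 78.1
top start 117.6 -> 109.6
[408.06799329 484.01213045 236.95219357] 20.4
```

View pics/end.png

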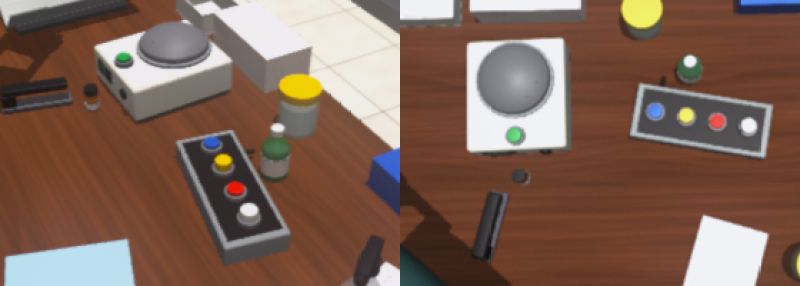

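The end picture shows red (235,188), blue (212,143) and green (123,58) flush. Yellow and white are up, nothing else has moved, and the arm is clear.

```bash
python3 -c "
from rig import *
print(finish_job())"
```

```text
the job is handed in; nothing more can be done
None
```

I pressed red, blue and green down to their stops in that order, peaking at about 8 N. Yellow and white stayed up, the hand is clear, and I handed the job in at about 20 s; no verdict came back.

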